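# Tidy the condiments into their rack, stepping up in height

### The arm

A 7-joint arm with a two-finger parallel gripper is mounted at the origin on a cart in front of the work surface, level with it; the furniture and walls round the work are solid. World frame = base frame: x ahead of the robot, y to its left, z up, the work surface at z = 0. Lengths are in mm, angles in rad, forces in N, time in s.
With the tool pointing down it reaches from about 425 to 875 mm from the base axis. Payload 4.7 kg.
Tool frame: the origin (TCP) lies midway between the tips of the shut fingers; the grasp point (between the pads) lies 19 mm behind it; z points along the fingers, y is the line along which they close (so a half turn about z gives the same grasp; the last joint's range is limited). The gripper opens to 87 mm and grips with 3 to 60 N. Pads are 19 mm wide; open, the fingers measure 117 mm over their backs; the gripper's body (75 mm by 190 mm) begins 51 mm behind the grasp point.
Start: joints at [-1.33, 0.321, -0.07, 1.45, 0.023, 1.371, -0.057], TCP at [146.186, 633.368, 222.587] pointing down, gripper open.
Joint ranges: [-2.86, 2.86], [-0.3, 2.09], [-1.38, 1.24], [0.06, 2.45], [-1.56, 4.7], [0.09, 2.05], [-2.69, 2.69]. Speed limits (rad/s): [2.57, 2.57, 3.14, 3.14, 3.14, 3.14, 3.14].

### API

Orientations are given as a unit quaternion [w, x, y, z].
In Python, from rig import monitor, vision, close_job, search_frame, outline_of gives the robot as it stands. The module is installed in compiled form; this text tells all that it offers.
- The arm moves only by the tool step_arm, never from a script. Its arguments are lists of equal length, an entry for each row: "rotation": the turn, a rotation vector about the tool's x, y, z normalised to -1 to 1, where 1 is 0.12 rad, a list of three; "translation": the shift along the tool's x, y, z normalised to -1 to 1, where 1 is 50 mm, a list of three; "hand": the opening, from 0 (shut) to 1 (fully open). In form: {"rotation": [[rx, ry, rz], ...], "translation": [[tx, ty, tz], ...], "hand": [hand, ...]}. A call has 1 to 20 rows; each row shifts and turns the commanded pose from where the row before left it, along the tool's axes as they then stand; what a row does not reach is not made up. A row lasts 1/8 s, in which the tool goes at most 62.5 mm and 10.7 degrees, less where a joint would pass 70% of its speed; a pose out of reach is approached as far as the arm can. A call with a number of a shift or a turn outside -1 to 1 is refused whole. A call with a gripper value outside its range is refused whole. The fingers move at their own pace and stop on an object; "newtons" is the grip in N (left out, the last holds). Time passes only in rows, so rows that do not move let the fingers close. It gives the time, the measured TCP pose, the force, the opening and the grip force at its end, in the units of the state.
- monitor.get_obs(): the state, without advancing time (a new reading comes with each control period).
- vision.read_camera(name): name is "scene" or "top" or "wrist"; returns a dict with "image" (384x512x3 uint8, red, green, blue), "K" (3x3 intrinsics, pixels), "k1" (the pictures are not rectified: a ray, as slopes to the right and down, at radius r is drawn at 1 + k1 r^2 times it, then the intrinsics apply), "camera_from_world" (4x4, takes a point from world to camera coordinates); the wrist camera has in their place "tool_from_camera" (4x4, takes a point from camera to tool coordinates, whose origin is the TCP and whose axes are the flange's). Camera axes: x right, y up, looking along -z (the intrinsics and any distortion apply to the point x, -y, -z); pixel columns grow to the right and rows downward; lengths in mm; the calibration is good to about 2 mm. A picture is of the moment at which its call begins: read the wrist's pose just before it. There is no depth.
- close_job(): hands the job in; it is judged then, once.
Trained networks look in a picture, given as the dict that the camera call returned (one of the last four; its "shot" number tells which), for a name from the list of things; names that differ only in an ending like _2 or _b are one class to them, and where a whole thing is asked for, a point or a joint stands for the part that bears it (a point fixed in the world has none). Each returns a list of dicts, best first, with "score" (0 to 1); they miss things now and then, are a little off and sometimes report something else, mostly with a low value. They report only what shows in the picture. A call takes as long as a camera call.
- search_frame(name, picture): "location" ([x, y, z] in mm, in world coordinates, good to about 4 mm: the middle of the surface that is visible of it).
- outline_of(name, picture): "pixels" (384x512 bool, what is visible of it).
The state is a dict: "t": time; "joint_positions": joint angles; "qd": joint speeds; "effort": joint torques, N m; "ee_pos": TCP position; "tcp_rot": TCP orientation; "contact_force": force on the tool from outside, world axes, zero at the start; "wrist_torque": the same for the moment, N m; "opening": finger opening in mm; "gripper_force": force on a finger pad.
Only numpy, scipy, OpenCV 4.12 (cv2) and the standard library are available. Lean on these libraries where they do the work, as an engineer would, in place of code of your own. Each camera call takes 0.05 s, during which the arm holds its last target. There are 200 camera calls.

### The job

Put the spice jar, the pepper shaker, the wooden mill and the green sauce bottle into the wooden condiment rack in order of height, one upright in each bay: the shortest in the bay beside the rack's low end panel, rising bay by bay to the tallest beside its tall end panel. Leave the low green tin where it is.

Things in the scene. Friction and masses are not known exactly. Their poses are not given: they have to be found in the camera images.
- rack: Beech rack, fixed, 86 mm deep (x), 312 mm long (y); origin: centre of underside, z up. Four bays, centres at x = 0, y = -120, -40, 40, 120 mm, 72 x 72 mm inside, floor 12 mm above the worktop. Dividers reach 24 mm above the worktop, front steel rail (-x) 30 mm, back strip 32 mm; open above. An end panel stands at y = 162 and at y = -162 mm; which is the tall one varies
- tall_end: The tall end panel of the rack: upright beech board with a hand slot, fixed, 110 mm high, 92 mm deep (x), 12 mm thick (y). Origin at the centre of its underside, on the rack's long axis, 162 mm from the rack's origin; axes parallel to the rack's. The tallest condiment belongs in the bay beside it
- low_end: The low end panel of the rack: the same board but only 40 mm high and without the slot, at the other end; origin likewise. The shortest condiment belongs in the bay beside it
- spice_jar: Small round white stoneware jar with a brown wooden lid (fixed on), 62 mm high, 48 mm in diameter, lid 45 mm in diameter from 47 mm up. The shortest. Origin at the centre of its underside, z up. Loose, about 0.14 kg
- shaker: Pepper shaker, clear glass with a grey domed top, 90 mm high, 44 mm in diameter, the top 34 to 44 mm wide from 66 mm up. Second shortest. Origin at the centre of its underside, z up. Loose, about 0.1 kg
- wood_mill: Round brown wooden mill with a small metal knob on top, 130 mm high in all, 49 mm in diameter, straight enough to grip anywhere up to 120 mm, where the knob (12 mm wide) begins. Second tallest. Origin at the centre of its underside, z up. Loose, about 0.16 kg
- sauce_bottle: Green squeeze bottle with a round orange cap, 151 mm high. The body is a flat oval, 34 mm (x) by 54 mm (y), up to 122 mm; above that the cap is 43 mm in diameter. The tallest. Origin at the centre of its underside, z up. Loose, about 0.12 kg
- tin: Low closed tin, green with a gold lid, 75 mm in diameter, 58 mm high, loose, standing among the condiments. Not one of the four: a bystander to be left where it stands. Origin at the centre of its underside, z up

How it is judged (in metres and radians):
At the end, for the whole second after the job is handed in: Each condiment stands upright (within 0.12 rad) and still on the floor of its own bay, within 20 mm of the bay's centre along and across the rack: spice jar beside the low end panel, then shaker, then mill, then sauce bottle beside the tall end panel; all released (x of spice_jar in the frame of rack between -0.02 and 0.02 m and horizontal distance between spice_jar and tall_end between 0.262 and 0.304 m and horizontal distance between each of spice_jar, shaker, wood_mill, sauce_bottle and rack below 0.145 m and height (world z) of spice_jar between 0.008 and 0.018 m and angle between each of spice_jar, shaker, wood_mill, sauce_bottle's own z axis and vertical below 0.12 rad and linear speed of each of spice_jar, shaker, wood_mill, sauce_bottle below 0.02 m/s and x of shaker in the frame of rack between -0.02 and 0.02 m and horizontal distance between shaker and tall_end between 0.182 and 0.224 m and height (world z) of shaker between 0.008 and 0.018 m and x of wood_mill in the frame of rack between -0.02 and 0.02 m and horizontal distance between wood_mill and tall_end between 0.102 and 0.144 m and height (world z) of wood_mill between 0.008 and 0.018 m and x of sauce_bottle in the frame of rack between -0.02 and 0.02 m and horizontal distance between sauce_bottle and tall_end between 0.022 and 0.064 m and height (world z) of sauce_bottle between 0.008 and 0.018 m); the robot touches nothing.
It fails at once if the tin is shoved more than 30 mm or knocked over (distance of tin from where it was at the start of the episode above 0.03 m or angle between tin's own z axis and vertical above 0.4 rad).
It also fails if it takes over 104 s, if anything falls off the work surface, if the arm or the gripper's body presses on something with over 40 N, if the wrist force passes 120 N, or if a joint passes its speed limit or range.

## Working session

There is one attempt and no reset: what is moved stays moved. The work goes in short steps, Python scripts to look and compute and a tool call to move; the robot and the scene stay as the last step left them, time stands still between calls to the robot, and variables do not carry over. Pictures are saved under pics/ and viewed, at most 14 in all, crops included, and the job is handed in when it is done.

Besides the shell and the picture viewer there is one more tool, called after ">>>" by a JSON object that holds its "name" and its "arguments". step_arm: Moves the arm, as the interface text tells. Its arguments: {"type":"object","properties":{"rotation":{"type":"array"},"translation":{"type":"array"},"hand":{"type":"array"},"newtons":{"type":"number"}},"required":["rotation","translation","hand"]}

```bash
mkdir -p pics; cat > h.py <<'E'
import numpy as np, cv2
from rig import monitor, vision, close_job, search_frame, outline_of
def save(p,n): cv2.imwrite('pics/'+n,p['image'][:,:,::-1])
def proj(p,X):
    T=np.array(p['camera_from_world']);c=(T@np.r_[X,1])[:3]
    a=np.array([c[0],-c[1]])/(-c[2]);a=a*(1+p['k1']*(a@a));K=np.array(p['K'])
    return K[:2,:2]@a+K[:2,2]
def ray(p,uv,z):
    K=np.array(p['K']);d=np.linalg.solve(K[:2,:2],np.array(uv,float)-K[:2,2]);a=d.copy()
    for _ in range(20): a=d/(1+p['k1']*(a@a))
    T=np.linalg.inv(p['camera_from_world']);D=T[:3,:3]@np.array([a[0],-a[1],-1]);o=T[:3,3]
    return o+D*(z-o[2])/D[2]
E
python3 - <<'E'
from h import *
s=monitor.get_obs();print(s['t'],s['ee_pos'],s['tcp_rot'],s['opening'])
for c in ['top','scene']:
    p=vision.read_camera(c);save(p,c+'0.png')
    T=np.linalg.inv(p['camera_from_world']);print(c,T[:3,3].round(),(-T[:3,2]).round(2))
    for n in ['rack','tall_end','low_end','spice_jar','shaker','wood_mill','sauce_bottle','tin']:
        for d in search_frame(n,p)[:2]: print(n,np.round(d['location']),round(d['score'],2))
E
```

```text
0.0 [146.08345259 632.79252703 221.4573997 ] [-6.45834394e-05  1.13145123e-01  9.93578002e-01 -9.64886380e-04] 87.38510172481352
top [ 218.   -4. 1496.] [ 0.25  0.02 -0.97]
rack [562. 299.  11.] 0.86
tall_end [398. 334.  87.] 0.63
low_end [717. 243.  35.] 0.51
spice_jar [ 549. -375.   62.] 0.45
shaker [464.  53.  79.] 0.49
wood_mill [422. 188. 117.] 0.52
sauce_bottle [521. -98. 151.] 0.53
tin [ 540. -231.   55.] 0.77
scene [-164. -954.  835.] [ 0.51  0.66 -0.55]
rack [585. 290.  10.] 0.71
tall_end [401. 330.  62.] 0.64
low_end [711. 244.  31.] 0.67
spice_jar [ 545. -385.   43.] 0.96
spice_jar [412. 175.  70.] 0.68
shaker [457.  45.  51.] 0.62
wood_mill [410. 174.  69.] 0.97
sauce_bottle [ 522. -108.   81.] 0.74
tin [ 525. -247.   50.] 0.8
tin [460.  46.  53.] 0.68
```

View pics/top0.png

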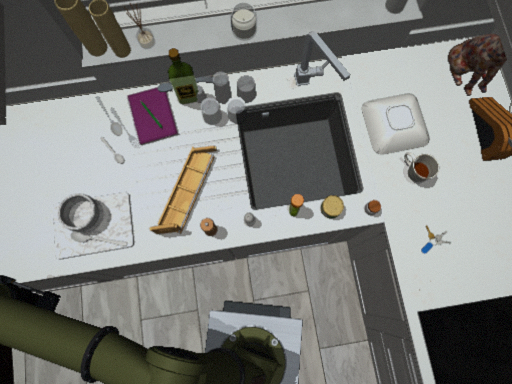

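View pics/scene0.png

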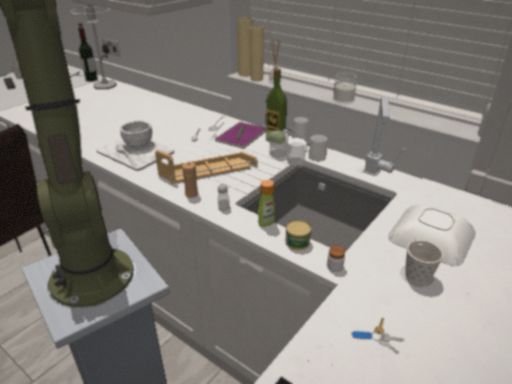

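The top view shows the rack at about (185,190), with the tall end near the robot at lower left. The mill is at (208,226), shaker (250,218), bottle (296,205), tin (333,207) and jar (374,207). Next I'll refine the poses by fitting silhouettes.

```bash
cat > fit.py <<'E'
from h import *
from scipy.optimize import minimize
def ring(r,z,ry=None):
    a=np.linspace(0,2*np.pi,40,endpoint=False);return np.c_[r*np.cos(a),(ry or r)*np.sin(a),0*a+z]
def box(x0,x1,y0,y1,z0,z1): return np.array([[x,y,z] for x in(x0,x1) for y in(y0,y1) for z in(z0,z1)],float)
def cyl(*l): return [np.vstack([ring(r0,z0),ring(r1,z1)]) for r0,z0,r1,z1 in l]
M=dict(spice_jar=cyl((24,0,24,47),(22.5,47,22.5,62)),shaker=cyl((22,0,22,66),(22,66,17,90)),
 wood_mill=cyl((24.5,0,24.5,120),(6,120,6,130)),tin=cyl((37.5,0,37.5,58)),
 sauce_bottle=[np.vstack([ring(17,0,27),ring(17,122,27)])]+cyl((21.5,122,21.5,151)),
 # rack with tall end at +y of model
 rack=[box(-43,43,-156,156,0,28),box(-46,46,156,168,0,110),box(-46,46,-168,-156,0,40)])
S=4
def place(X,q): c,s=np.cos(q[2]),np.sin(q[2]);return X@np.array([[c,-s,0],[s,c,0],[0,0,1]]).T+[q[0],q[1],0]
def sil(p,parts,q):
    im=np.zeros((384*S,512*S),np.uint8)
    for X in parts:
        uv=np.array([proj(p,x) for x in place(X,q)])
        cv2.fillConvexPoly(im,cv2.convexHull(np.round((uv+.5)*S-.5).astype(np.int32)),1)
    return cv2.resize(im.astype(np.float32),(512,384),interpolation=cv2.INTER_AREA)
def fit(obs,parts,q0,yaw):
    def cost(v):
        q=np.r_[v,0] if not yaw else v*[1,1,.01]
        c=0
        for p,m in obs:
            s=sil(p,parts,q);c+=np.abs(cv2.GaussianBlur(s,(0,0),1)-cv2.GaussianBlur(m,(0,0),1)).sum()/m.sum()
        return c
    v0=np.array(q0[:3 if yaw else 2],float)
    if yaw:v0[2]*=100
    sim=np.vstack([v0]+[v0+8*e for e in np.eye(len(v0))])
    r=minimize(cost,v0,method='Nelder-Mead',options=dict(initial_simplex=sim,xatol=.2,fatol=1e-4))
    v=r.x.copy()
    if yaw:v[2]/=100
    return v,r.fun/len(obs)
E
python3 - <<'E'
from fit import *
P={c:vision.read_camera(c) for c in ['top','scene']}
print(P['top']['K'][0,0])
g=dict(rack=(560,293,1.85),spice_jar=(547,-380),shaker=(460,48),wood_mill=(418,182),sauce_bottle=(521,-103),tin=(533,-240))
O={}
for n in g:
    for c in P:
        ms=[]
        for k in (['rack','tall_end','low_end'] if n=='rack' else [n]):
            for d in outline_of(k,P[c])[:3]:
                m=d['pixels'];vv,uu=np.nonzero(m);e=proj(P[c],np.r_[g[n][:2],30]) if n!='rack' else None
                if n!='rack' and np.hypot(uu.mean()-e[0],vv.mean()-e[1])>15: continue
                ms.append(m);print(n,c,k,m.sum(),round(d['score'],2));break
        if ms: O[n,c]=np.any(ms,0).astype(np.float32)
import pickle;pickle.dump((P,O),open('o.pkl','wb'))
for n in g:
    for cs in (['top'],['scene'],['top','scene']):
        obs=[(P[c],O[n,c]) for c in cs if (n,c) in O]
        if not obs: continue
        for y0 in ([0,.8,1.6,2.4] if n=='sauce_bottle' and len(cs)==2 else [0]):
            q0=list(g[n])+([y0] if len(g[n])<3 else [])
            v,e=fit(obs,M[n],q0,n=='rack' or (n=='sauce_bottle' and len(cs)==2));print(n,cs,v.round(2),round(e,3))
E
```

```text
419.25694630766185
rack top rack 2069 0.74
rack top tall_end 207 0.52
rack top low_end 155 0.65
rack scene rack 1010 0.62
rack scene tall_end 433 0.6
rack scene low_end 163 0.69
spice_jar top spice_jar 195 0.47
spice_jar scene spice_jar 400 0.74
shaker top shaker 125 0.65
shaker scene shaker 283 0.76
wood_mill top wood_mill 210 0.51
wood_mill scene wood_mill 511 0.71
sauce_bottle top sauce_bottle 225 0.5
sauce_bottle scene sauce_bottle 686 0.83
tin top tin 430 0.96
tin scene tin 679 0.7
rack ['top'] [560.55 294.61   1.3 ] 0.103
rack ['scene'] [557.65 300.43   1.3 ] 0.351
rack ['top', 'scene'] [556.97 296.85   1.31] 0.24
spice_jar ['top'] [ 558.  -379.2] 0.106
spice_jar ['scene'] [ 559.54 -373.76] 0.128
spice_jar ['top', 'scene'] [ 556.06 -377.45] 0.122
shaker ['top'] [468.44  54.04] 0.325
shaker ['scene'] [468.53  50.75] 0.284
shaker ['top', 'scene'] [470.4   54.99] 0.305
wood_mill ['top'] [425.12 188.1 ] 0.243
wood_mill ['scene'] [423.59 191.59] 0.083
wood_mill ['top', 'scene'] [423.32 189.39] 0.163
sauce_bottle ['top'] [ 528.78 -100.28] 0.299
sauce_bottle ['scene'] [ 528.52 -102.33] 0.128
sauce_bottle ['top', 'scene'] [ 529.88 -100.04    1.59] 0.076
sauce_bottle ['top', 'scene'] [ 529.26 -101.1     0.76] 0.136
sauce_bottle ['top', 'scene'] [ 529.3  -100.21    1.54] 0.076
sauce_bottle ['top', 'scene'] [ 530.28 -100.08    1.55] 0.078
tin ['top'] [ 546.04 -234.39] 0.055
tin ['scene'] [ 542.82 -233.63] 0.048
tin ['top', 'scene'] [ 544.01 -233.75] 0.069
```

```bash
cat >> h.py <<'E'
from scipy.spatial.transform import Rotation as R
def go(x,y,z,yaw=1.30):
    s=monitor.get_obs();w=s['tcp_rot'];r=R.from_quat([w[1],w[2],w[3],w[0]])
    ty=np.array([np.cos(yaw),np.sin(yaw),0]);tz=np.array([0,0,-1.]);Rt=R.from_matrix(np.c_[np.cross(ty,tz),ty,tz])
    rv=(r.inv()*Rt).as_rotvec()/.12
    d=np.array([x,y,z])-s['ee_pos']
    print('t',round(s['t'],2),'rot',rv.round(2),'trans after rot',Rt.inv().apply(d/50).round(2),'before',r.inv().apply(d/50).round(2))
E
python3 -c "
from h import *
go(424,189.5,220)"
```

```text
t 1.8 rot [0.   0.   0.37] trans after rot [-7.73 -7.07  0.05] before [-7.41 -7.4   0.05]
```

>>> {"name": "step_arm", "arguments": {"rotation": [[0,0,0.37],[0,0,0],[0,0,0],[0,0,0],[0,0,0],[0,0,0],[0,0,0],[0,0,0],[0,0,0],[0,0,0],[0,0,0],[0,0,0],[0,0,0]], "translation": [[0,0,0],[-0.7,-0.64,0],[-0.7,-0.64,0],[-0.7,-0.64,0],[-0.7,-0.64,0],[-0.7,-0.64,0],[-0.7,-0.64,0],[-0.7,-0.64,0],[-0.7,-0.64,0],[-0.7,-0.64,0],[-0.7,-0.64,0],[-0.7,-0.64,0],[0,0,0]], "hand": [1,1,1,1,1,1,1,1,1,1,1,1,1], "newtons": 15}}

```text
t: 3.42
ee_pos: [424.8, 187.4, 223.0]
tcp_rot: [0.001, 0.139, 0.99, 0.0]
contact_force: [-0.1, 0.7, 0.2]
opening: 87.1
gripper_force: 0.0
```

```bash
cat >> h.py <<'E'
def wrist(name=None):
    s=monitor.get_obs();p=vision.read_camera('wrist')
    w=s['tcp_rot'];A=np.eye(4);A[:3,:3]=R.from_quat([w[1],w[2],w[3],w[0]]).as_matrix();A[:3,3]=s['ee_pos']
    p['camera_from_world']=np.linalg.inv(A@np.array(p['tool_from_camera']))
    if name: save(p,name)
    return p
E
python3 - <<'E'
from fit import *
go(424,189.5,76)
p=wrist('w1.png')
for n,q0 in [('wood_mill',(424,189.5)),('shaker',(469,53))]:
  try:
    for d in search_frame(n,p)[:1]: print(n,d)
    o=outline_of(n,p)
    if o: print(fit([(p,o[0]['pixels'].astype(np.float32))],M[n],q0,False))
  except Exception as e: print(n,e)
E
```

```text
t 3.42 rot [ 0.    0.01 -0.07] trans after rot [0.03 0.04 2.94] before [0.03 0.04 2.94]
wood_mill {'location': [421.5, 187.9, 119.6], 'score': 0.76}
(array([420.3234148 , 192.72491121]), np.float64(0.11561007052659988))
shaker {'location': [455.0, 59.5, 43.3], 'score': 0.74}
(array([462.92263722,  63.85841799]), np.float64(1.7540351152420044))
```

View pics/w1.png

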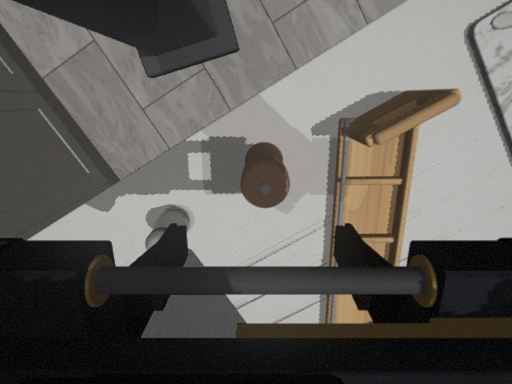

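The wrist view shows the mill's knob at (265,188). The rack is on the right, with its first divider from (345,180) to (402,181).

```bash
python3 - <<'E'
from h import *
import pickle
s=monitor.get_obs();p=wrist()
print('tcp px',proj(p,s['ee_pos']),'knob',ray(p,(265,188),130).round(1))
c,yaw=np.array([560,295.]),1.30
t=np.array([-np.sin(yaw),np.cos(yaw)]);x=np.array([np.cos(yaw),np.sin(yaw)])
for uv,z in [((345,180),24),((402,181),24),((362,238),24),((395,238),24),((459,93),110),((371,145),110)]:
    P=ray(p,uv,z)[:2];print(uv,P.round(1),'rack x,y',((P-c)@x).round(1),((P-c)@t).round(1))
im=p['image'].copy()
for X,Y,Z in [(a,b,d) for a,b,d in [(-36,156,30),(-36,0,30),(36,156,32),(36,0,32),(-46,156,110),(46,156,110),(-46,168,110),(46,168,110),(-36,80,24),(36,80,24),(-36,0,24)]]:
    u=proj(p,np.r_[c+x*X+t*Y,Z]);cv2.circle(im,tuple(np.round(u).astype(int)),2,(255,0,0),-1)
for z,n in((130,0),(120,0)):
    u=proj(p,(422,190,z));cv2.circle(im,tuple(np.round(u).astype(int)),2,(0,255,255),-1)
cv2.imwrite('pics/w1b.png',cv2.resize(im[60:340,130:500],None,fx=2,fy=2)[:,:,::-1])
E
```

```text
tcp px [260.57975903 239.84511072] knob [419.6 197.3 130. ]
(345, 180) [467.4 288.3] rack x,y -31.2 87.5
(402, 181) [487.3 356. ] rack x,y 39.4 86.4
(362, 238) [551.  295.2] rack x,y -2.2 8.8
(395, 238) [562.5 337. ] rack x,y 41.2 8.8
(459, 93) [387.1 380.1] rack x,y 35.7 189.3
(371, 145) [411.7 299.3] rack x,y -35.5 144.0
```

View pics/w1b.png

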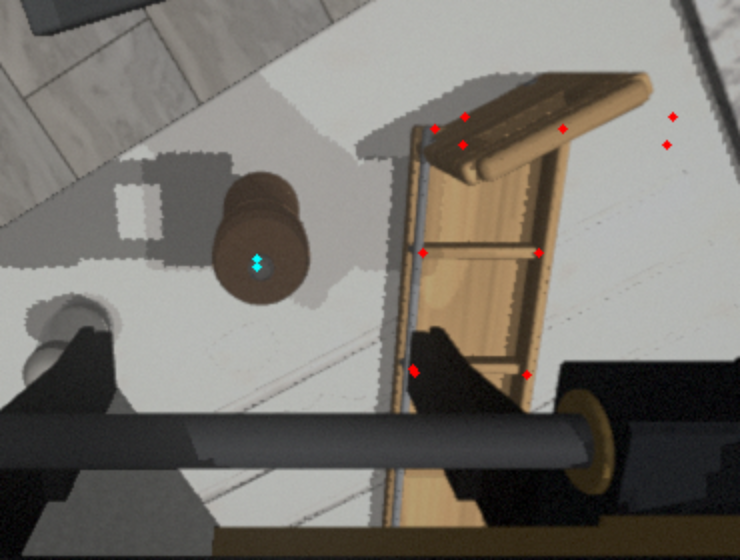

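```bash
python3 - <<'E'
from fit import *
import pickle
p=vision.read_camera('top');im=p['image'][120:260,130:280];im=cv2.resize(im,None,fx=4,fy=4,interpolation=cv2.INTER_CUBIC)
q=np.array([560,295,1.30])
for b in M['rack']:
    for u in [proj(p,x) for x in place(b,q)]:cv2.circle(im,tuple(np.round((u+.5-[130,120])*4).astype(int)),2,(255,0,0),-1)
cv2.imwrite('pics/t2.png',im[:,:,::-1])
E
```

```text
(no output)
```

View pics/t2.png

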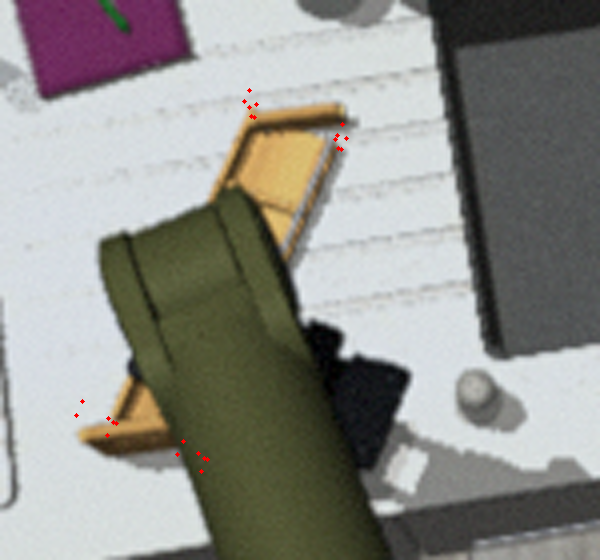

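The end panels are drawn turned about 28° relative to the rack body, but their centres and the bays fit my rack pose. I'll go down on the mill now.

>>> {"name": "step_arm", "arguments": {"rotation": [[0,0,0],[0,0,0],[0,0,0],[0,0,0],[0,0,0],[0,0,0],[0,0,0],[0,0,0],[0,0,0],[0,0,0]], "translation": [[0.1,0.09,0.8],[0,0,0.8],[0,0,0.8],[0,0,0.54],[0,0,0],[0,0,0],[0,0,0],[0,0,0],[0,0,0],[0,0,0]], "hand": [1,1,1,1,1,0,0,0,0,0], "newtons": 15}}

```text
t: 5.03
ee_pos: [419.3, 196.6, 75.8]
tcp_rot: [0.0, 0.135, 0.991, 0.0]
contact_force: [-0.2, -1.5, 2.2]
opening: 48.2
gripper_force: 14.9
```

>>> {"name": "step_arm", "arguments": {"rotation": [[0,0,0],[0,0,0],[0,0,0],[0,0,0],[0,0,0],[0,0,0],[0,0,0],[0,0,0]], "translation": [[0,0,-0.6],[0,0,-0.6],[-0.35,0.66,0],[-0.35,0.66,0],[-0.35,0.66,0],[-0.34,0.67,0],[0,0,0],[0,0,0]], "hand": [0,0,0,0,0,0,0,0]}}

```text
t: 6.02
ee_pos: [521.0, 305.0, 134.8]
tcp_rot: [-0.001, 0.135, 0.991, -0.001]
contact_force: [-0.4, 0.2, -1.2]
opening: 48.5
gripper_force: 14.9
```

```bash
python3 - <<'E'
from h import *
go(521.5,305.7,90)
p=wrist('w2.png')
E
```

```text
t 6.03 rot [-0.02 -0.01 -0.01] trans after rot [-0.    0.02  0.9 ] before [-0.01  0.02  0.9 ]
```

View pics/w2.png

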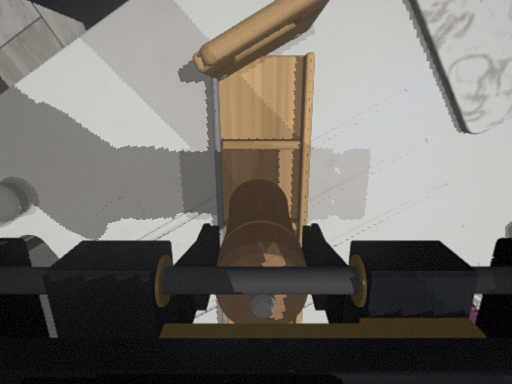

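The mill hangs centred between the rails (219 to 305 px), with the first divider at row 145. I'll check the offset along the rack.

```bash
python3 - <<'E'
from h import *
p=wrist()
c,yaw=np.array([560,295.]),1.30
t=np.array([-np.sin(yaw),np.cos(yaw)]);x=np.array([np.cos(yaw),np.sin(yaw)])
for n,uv,z in [('knob',(262,306),189),('divL',(221,145),24),('divR',(301,145),24),('bayendL',(216,68),20),('bayendR',(305,56),32)]:
    P=ray(p,uv,z)[:2];print(n,P.round(1),'rack x,y',((P-c)@x).round(1),((P-c)@t).round(1))
for X,Y,Z in [(-36,80,24),(36,80,24),(-36,156,24),(36,156,32)]: print(X,Y,proj(p,np.r_[c+x*X+t*Y,Z]).round(1))
E
```

```text
knob [524.9 304.2] rack x,y -0.5 36.3
divL [474.2 280.7] rack x,y -36.7 78.8
divR [493.6 350.2] rack x,y 35.4 78.8
bayendL [411.  295.9] rack x,y -39.0 143.8
bayendR [423.  369.1] rack x,y 34.8 151.8
-36 80 [221.7 143.7]
36 80 [301.7 143.7]
-36 156 [218.3  51.8]
36 156 [306.8  50.3]
```

>>> {"name": "step_arm", "arguments": {"rotation": [[0,0,0],[0,0,0],[0,0,0],[0,0,0],[0,0,0],[0,0,0]], "translation": [[0.05,0.02,0.4],[0,0,0.3],[0,0,0.16],[0,0,0.04],[0,0,0],[0,0,0]], "hand": [0,0,0,0,0,0]}}

```text
t: 6.88
ee_pos: [520.0, 307.7, 91.2]
tcp_rot: [0.0, 0.135, 0.991, 0.0]
contact_force: [-0.0, 0.4, -1.2]
opening: 48.7
gripper_force: 14.9
```

>>> {"name": "step_arm", "arguments": {"rotation": [[0,0,0],[0,0,0],[0,0,0],[0,0,0],[0,0,0],[0,0,0],[0,0,0],[0,0,0],[0,0,0],[0,0,0],[0,0,0],[0,0,0],[0,0,0],[0,0,0],[0,0,0],[0,0,0]], "translation": [[0,0,0.05],[0,0,0],[0,0,0],[0,0,0],[0,0,0],[0,0,-0.7],[0,0,-0.8],[0,0,-0.7],[-0.05,-0.74,0],[-0.05,-0.74,0],[-0.05,-0.74,0],[-0.05,-0.74,0],[-0.05,-0.74,0],[-0.05,-0.74,0],[-0.05,-0.74,0],[0,0,0]], "hand": [0,0,1,1,1,1,1,1,1,1,1,1,1,1,1,1]}}

```text
t: 8.88
ee_pos: [466.9, 50.2, 198.6]
tcp_rot: [0.0, 0.138, 0.99, 0.0]
contact_force: [-0.5, 0.7, 0.5]
opening: 86.9
gripper_force: 0.0
```

```bash
cat >> fit.py <<'E'
def check(names,guess,pic=None):
    p=wrist(pic);out={}
    for n in names:
        o=outline_of(n,p);g=guess[n]
        if o:
            m=o[0]['pixels'];vv,uu=np.nonzero(m);e=proj(p,np.r_[g[:2],40]);print(n,'score',round(o[0]['score'],2),'px',uu.mean().round(),vv.mean().round(),'exp',e.round())
            v,c=fit([(p,m.astype(np.float32))],M[n],g,len(g)>2);print('  fit',v.round(2),round(c,3))
        else: print(n,'none')
    return p
E
python3 - <<'E'
from fit import *
check(['shaker'],dict(shaker=(469,53)),'w3.png')
go(469,53,50)
E
```

```text
shaker score 0.67 px 266.0 176.0 exp [263. 175.]
  fit [465.23  57.53] 0.331
t 8.97 rot [ 0.01  0.   -0.01] trans after rot [-0.04  0.    2.97] before [-0.04 -0.    2.97]
```

View pics/w3.png

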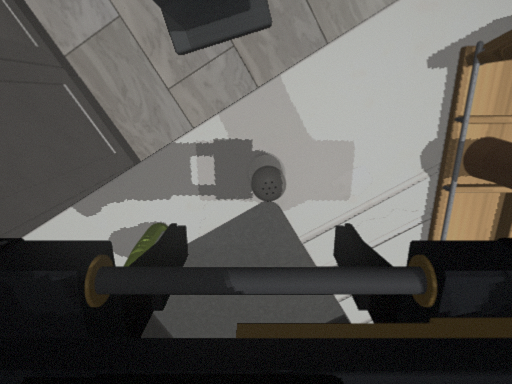

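The shaker's top is at (268,184), essentially under the gripper, and the mill stands in its bay at the right edge. I'll descend to TCP 32.

>>> {"name": "step_arm", "arguments": {"rotation": [[0,0,0],[0,0,0],[0,0,0],[0,0,0],[0,0,0],[0,0,0],[0,0,0],[0,0,0],[0,0,0],[0,0,0],[0,0,0]], "translation": [[0.02,0.05,0.8],[0,0,0.8],[0,0,0.8],[0,0,0.6],[0,0,0.34],[0,0,0],[0,0,0],[0,0,0],[0,0,0],[0,0,0],[0,0,0]], "hand": [1,1,1,1,1,1,0,0,0,0,0], "newtons": 12}}

```text
t: 10.35
ee_pos: [466.8, 55.9, 31.2]
tcp_rot: [0.0, 0.135, 0.991, 0.0]
contact_force: [0.8, 0.4, -0.2]
opening: 45.4
gripper_force: 0.0
```

```bash
python3 - <<'E'
from h import *
go(598.5,284.3,43)
E
```

```text
t 10.35 rot [ 0.  0. -0.] trans after rot [-1.32  5.11 -0.24] before [-1.31  5.11 -0.23]
```

>>> {"name": "step_arm", "arguments": {"rotation": [[0,0,0],[0,0,0],[0,0,0],[0,0,0],[0,0,0],[0,0,0],[0,0,0],[0,0,0],[0,0,0],[0,0,0],[0,0,0],[0,0,0],[0,0,0],[0,0,0]], "translation": [[0,0,0],[0,0,0],[0,0,-0.6],[0,0,-0.6],[-0.165,0.64,0],[-0.165,0.64,0],[-0.165,0.64,0],[-0.165,0.64,0],[-0.165,0.64,0],[-0.165,0.64,0],[-0.165,0.64,0],[-0.165,0.63,0],[0,0,0],[0,0,0]], "hand": [0,0,0,0,0,0,0,0,0,0,0,0,0,0]}}

```text
t: 12.1
ee_pos: [598.3, 283.3, 90.3]
tcp_rot: [-0.001, 0.135, 0.991, -0.001]
contact_force: [-0.3, -0.2, -0.4]
opening: 40.6
gripper_force: 11.8
```

```bash
python3 - <<'E'
from h import *
go(598.5,284.3,43)
p=wrist('w4.png')
c,yaw=np.array([560,295.]),1.30
t=np.array([-np.sin(yaw),np.cos(yaw)]);x=np.array([np.cos(yaw),np.sin(yaw)])
for n,v in outline_of('shaker',p) and [('sh',outline_of('shaker',p)[0]['pixels'])]: print(np.argwhere(v).min(0),np.argwhere(v).max(0))
E
```

```text
t 12.1 rot [-0.02 -0.01 -0.01] trans after rot [0.   0.02 0.95] before [0.   0.02 0.95]
[200 225] [322 300]
```

View pics/w4.png

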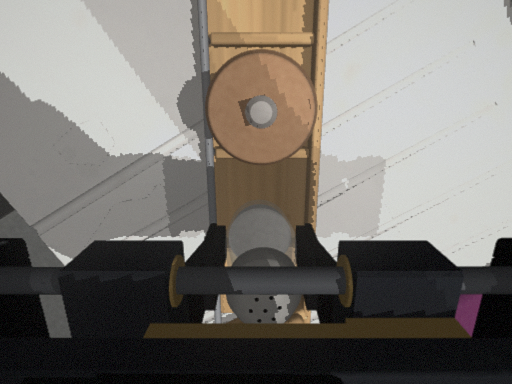

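```bash
python3 - <<'E'
from h import *
p=wrist()
c,yaw=np.array([560,295.]),1.30
t=np.array([-np.sin(yaw),np.cos(yaw)]);x=np.array([np.cos(yaw),np.sin(yaw)])
for n,uv,z in [('top',(262,298),147),('holes',(263,308),149),('millknob',(261,112),142),('div',(262,153),24),('div2',(262,40),24)]:
    P=ray(p,uv,z)[:2];print(n,P.round(1),'rack x,y',((P-c)@x).round(1),((P-c)@t).round(1))
P=monitor.get_obs()['ee_pos'][:2];print('tcp',((P-c)@x).round(1),((P-c)@t).round(1))
E
```

```text
top [597.1 283.9] rack x,y -0.8 -38.7
holes [600.3 283.4] rack x,y -0.4 -42.0
millknob [525.9 303.3] rack x,y -1.1 35.1
div [561.  294.6] rack x,y -0.1 -1.0
div2 [485.6 315.5] rack x,y -0.2 77.2
tcp -1.0 -40.4
```

>>> {"name": "step_arm", "arguments": {"rotation": [[0,0,0],[0,0,0],[0,0,0],[0,0,0],[0,0,0],[0,0,0],[0,0,0],[0,0,0],[0,0,0],[0,0,0],[0,0,0],[0,0,0]], "translation": [[0,0.02,0.4],[0,0,0.3],[0,0,0.2],[0,0,0.03],[0,0,0],[0,0,0],[0,0,0],[0,0,0],[0,0,-0.7],[0,0,-0.8],[0,0,-0.8],[0,0,-0.8]], "hand": [0,0,0,0,0,1,1,1,1,1,1,1]}}

```text
t: 13.8
ee_pos: [599.0, 285.3, 201.2]
tcp_rot: [0.0, 0.135, 0.991, 0.0]
contact_force: [1.0, 0.4, -0.1]
opening: 86.6
gripper_force: 0.0
```

>>> {"name": "step_arm", "arguments": {"rotation": [[0,0,0],[0,0,0],[0,0,0],[0,0,0],[0,0,0],[0,0,0],[0,0,0],[0,0,0],[0,0,0],[0,0,0],[0,0,0],[0,0,0]], "translation": [[-0.07,-0.705,0],[-0.07,-0.705,0],[-0.07,-0.705,0],[-0.07,-0.705,0],[-0.07,-0.705,0],[-0.07,-0.705,0],[-0.07,-0.705,0],[-0.07,-0.705,0],[-0.07,-0.705,0],[-0.07,-0.705,0],[-0.07,-0.705,0],[0,0,0]], "hand": [1,1,1,1,1,1,1,1,1,1,1,1]}}

```text
t: 15.3
ee_pos: [531.5, -102.4, 200.2]
tcp_rot: [0.001, 0.138, 0.99, -0.0]
contact_force: [0.3, 0.8, -0.5]
opening: 87.5
gripper_force: 0.0
```

```bash
python3 - <<'E'
from fit import *
check(['sauce_bottle','tin'],dict(sauce_bottle=(529,-100,1.56),tin=(544,-234)),'w5.png')
go(529,-100,90,1.56)
E
```

```text
sauce_bottle score 0.94 px 263.0 190.0 exp [262. 170.]
  fit [528.08 -99.04   1.56] 0.044
tin score 0.7 px 153.0 209.0 exp [152. 214.]
  fit [ 544.17 -232.19] 0.133
t 15.45 rot [ 0.01  0.   -2.16] trans after rot [ 0.07 -0.05  2.19] before [ 0.05 -0.07  2.19]
```

View pics/w5.png

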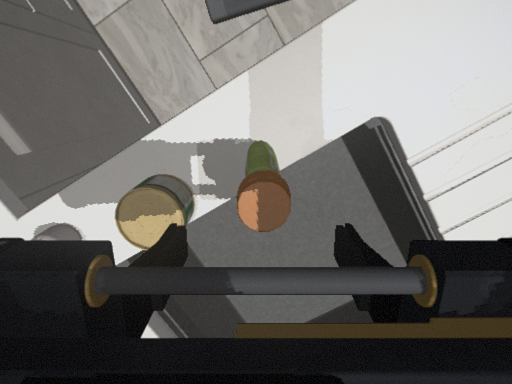

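The cap is at (264,200) and the tin at (155,215), clear of the fingers. I'll grip the round cap, so no yaw change is needed and the fingers stay above the tall panel.

>>> {"name": "step_arm", "arguments": {"rotation": [[0,0,0],[0,0,0],[0,0,0],[0,0,0],[0,0,0],[0,0,0],[0,0,0],[0,0,0],[0,0,0],[0,0,0],[0,0,0]], "translation": [[0.07,-0.06,0.7],[0,0,0.6],[0,0,0.34],[0,0,0],[0,0,0],[0,0,0],[0,0,0],[0,0,0],[0,0,0],[0,0,0],[0,0,0]], "hand": [1,1,1,1,0,0,0,0,0,0,0], "newtons": 20}}

```text
t: 16.82
ee_pos: [528.2, -100.4, 117.7]
tcp_rot: [0.0, 0.135, 0.991, 0.0]
contact_force: [-1.6, -0.1, 1.4]
opening: 42.4
gripper_force: 20.0
```

```bash
python3 - <<'E'
from h import *
go(446,327,131)
E
```

```text
t 16.82 rot [ 0.  0. -0.] trans after rot [ 3.87  7.8  -0.27] before [ 3.87  7.8  -0.27]
```

>>> {"name": "step_arm", "arguments": {"rotation": [[0,0,0],[0,0,0],[0,0,0],[0,0,0],[0,0,0],[0,0,0],[0,0,0],[0,0,0],[0,0,0],[0,0,0],[0,0,0],[0,0,0],[0,0,0],[0,0,0],[0,0,0],[0,0,0],[0,0,0],[0,0,0]], "translation": [[0,0,-0.4],[0,0,-0.8],[0,0,-0.8],[0,0,-0.5],[0.315,0.65,0],[0.315,0.65,0],[0.315,0.65,0],[0.315,0.65,0],[0.315,0.65,0],[0.315,0.65,0],[0.315,0.65,0],[0.315,0.65,0],[0.315,0.65,0],[0.315,0.65,0],[0.315,0.65,0],[0.315,0.64,0],[0,0,0],[0,0,0]], "hand": [0,0,0,0,0,0,0,0,0,0,0,0,0,0,0,0,0,0]}}

```text
t: 19.08
ee_pos: [450.5, 324.4, 242.1]
tcp_rot: [-0.0, 0.135, 0.991, -0.001]
contact_force: [0.7, -0.2, -1.2]
opening: 42.5
gripper_force: 20.0
```

```bash
python3 - <<'E'
from h import *
go(449.2,325.8,131)
p=wrist('w6.png')
E
```

```text
t 19.07 rot [-0.01  0.   -0.01] trans after rot [0.03 0.02 2.22] before [0.03 0.02 2.22]
```

View pics/w6.png

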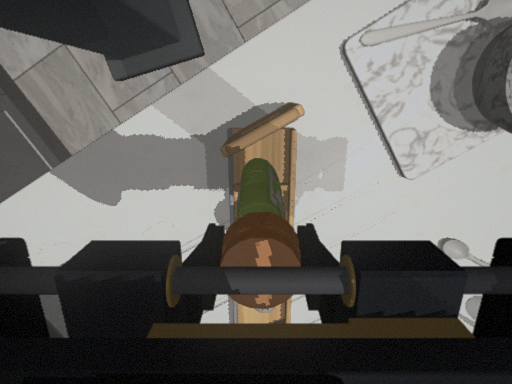

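The bottle hangs above its bay, with its bottom's far edge at about (259,158). I'll compare that with the expected vertical silhouette.

```bash
python3 - <<'E'
from fit import *
s=monitor.get_obs();p=wrist();b=s['ee_pos'][2]-117.7
parts=[X+[0,0,b] for X in M['sauce_bottle']]
o=outline_of('sauce_bottle',p)[0];m=o['pixels']
v,c=fit([(p,m.astype(np.float32))],parts,(450,325,1.56),True);print(o['score'],v,c,s['ee_pos'])
for yy in (1.56,):
  uv=np.array([proj(p,x) for x in place(parts[0],(*s['ee_pos'][:2],yy))]);print('exp',uv.min(0),uv.max(0));a=np.argwhere(m);print('obs rows/cols',a.min(0),a.max(0))
E
```

```text
0.68 [450.66833098 324.20349214   1.51889654] 0.3798050880432129 [450.7793648  323.97712288 242.28704628]
exp [229.18896995 156.86699639] [291.29639189 282.97183331]
obs rows/cols [158 220] [308 301]
```

>>> {"name": "step_arm", "arguments": {"rotation": [[0,0,0],[0,0,0],[0,0,0],[0,0,0],[0,0,0],[0,0,0],[0,0,0]], "translation": [[0.03,0.03,0],[0,0,0.6],[0,0,0.6],[0,0,0.5],[0,0,0.35],[0,0,0.16],[0,0,0]], "hand": [0,0,0,0,0,0,0]}}

```text
t: 20.1
ee_pos: [449.3, 327.2, 132.1]
tcp_rot: [-0.0, 0.135, 0.991, -0.0]
contact_force: [0.0, -0.1, -1.7]
opening: 42.8
gripper_force: 20.0
```

>>> {"name": "step_arm", "arguments": {"rotation": [[0,0,0],[0,0,0],[0,0,0],[0,0,0],[0,0,0],[0,0,0],[0,0,0]], "translation": [[0,0,0.04],[0,0,0],[0,0,0],[0,0,0],[0,0,0],[0,0,-0.7],[0,0,-0.8]], "hand": [0,0,1,1,1,1,1]}}

```text
t: 20.98
ee_pos: [448.8, 326.9, 205.3]
tcp_rot: [-0.001, 0.135, 0.991, -0.001]
contact_force: [0.1, 0.2, -0.1]
opening: 82.8
gripper_force: 0.0
```

>>> {"name": "step_arm", "arguments": {"rotation": [[0,0,0],[0,0,0],[0,0,0],[0,0,0],[0,0,0],[0,0,0],[0,0,0],[0,0,0],[0,0,0],[0,0,0],[0,0,0],[0,0,0],[0,0,0],[0,0,0],[0,0,0],[0,0,0],[0,0,0],[0,0,0],[0,0,0]], "translation": [[-0.344,-0.765,0],[-0.344,-0.765,0],[-0.344,-0.765,0],[-0.344,-0.765,0],[-0.344,-0.765,0],[-0.344,-0.765,0],[-0.344,-0.765,0],[-0.344,-0.765,0],[-0.344,-0.765,0],[-0.344,-0.765,0],[-0.344,-0.765,0],[-0.344,-0.765,0],[-0.344,-0.765,0],[-0.344,-0.765,0],[-0.344,-0.765,0],[-0.344,-0.765,0],[-0.344,-0.765,0],[0,0,0],[0,0,0]], "hand": [1,1,1,1,1,1,1,1,1,1,1,1,1,1,1,1,1,1,1]}}

```text
t: 23.35
ee_pos: [556.9, -376.8, 204.8]
tcp_rot: [-0.0, 0.135, 0.991, 0.001]
contact_force: [-0.1, 0.6, -0.3]
opening: 87.2
gripper_force: 0.0
```

```bash
python3 - <<'E'
from fit import *
check(['spice_jar'],dict(spice_jar=(557,-378)),'w7.png')
go(557,-378,28)
E
```

```text
spice_jar score 0.57 px 260.0 171.0 exp [259. 173.]
  fit [ 555.27 -376.61] 0.057
t 23.45 rot [0.01 0.   0.01] trans after rot [-0.   -0.05  3.54] before [-0.   -0.05  3.54]
```

View pics/w7.png

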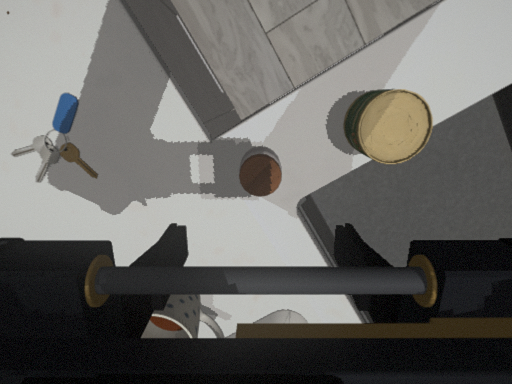

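The jar's lid is at (261,172), under the gripper. The tin is at (395,125) and the mug at the bottom left, and both are clear.

>>> {"name": "step_arm", "arguments": {"rotation": [[0,0,0],[0,0,0],[0,0,0],[0,0,0],[0,0,0],[0,0,0],[0,0,0],[0,0,0],[0,0,0],[0,0,0],[0,0,0],[0,0,0]], "translation": [[0.03,-0.03,0.8],[0,0,0.8],[0,0,0.8],[0,0,0.7],[0,0,0.4],[0,0,0],[0,0,0],[0,0,0],[0,0,0],[0,0,0],[0,0,0],[0,0,0]], "hand": [1,1,1,1,1,1,0,0,0,0,0,0], "newtons": 15}}

```text
t: 24.95
ee_pos: [555.2, -378.2, 30.3]
tcp_rot: [0.0, 0.135, 0.991, 0.0]
contact_force: [-0.1, 2.2, 3.0]
opening: 46.6
gripper_force: 15.0
```

```bash
python3 - <<'E'
from h import *
go(672.7,263.7,43)
E
```

```text
t 24.95 rot [ 0.01  0.   -0.  ] trans after rot [ 1.17 13.   -0.25] before [ 1.17 13.   -0.24]
```

>>> {"name": "step_arm", "arguments": {"rotation": [[0,0,0],[0,0,0],[0,0,0],[0,0,0],[0,0,0],[0,0,0],[0,0,0],[0,0,0],[0,0,0],[0,0,0],[0,0,0],[0,0,0],[0,0,0],[0,0,0],[0,0,0],[0,0,0],[0,0,0],[0,0,0],[0,0,0],[0,0,0]], "translation": [[0,0,-0.8],[0,0,-0.9],[0,0,-0.9],[0.07,0.8,0],[0.07,0.8,0],[0.07,0.8,0],[0.07,0.8,0],[0.07,0.8,0],[0.07,0.8,0],[0.07,0.8,0],[0.07,0.8,0],[0.07,0.8,0],[0.07,0.8,0],[0.07,0.8,0],[0.07,0.8,0],[0.07,0.8,0],[0.07,0.8,0],[0.07,0.8,0],[0.07,0.8,0],[0,0,0]], "hand": [0,0,0,0,0,0,0,0,0,0,0,0,0,0,0,0,0,0,0,0]}}

```text
t: 27.45
ee_pos: [671.2, 258.8, 158.3]
tcp_rot: [-0.001, 0.132, 0.991, 0.001]
contact_force: [0.1, 0.1, -1.5]
opening: 46.5
gripper_force: 15.0
```

```bash
python3 - <<'E'
from h import *
go(672.7,263.7,43)
E
```

```text
t 27.45 rot [ 0.01 -0.02  0.05] trans after rot [-0.    0.1   2.31] before [-0.01  0.1   2.31]
```

>>> {"name": "step_arm", "arguments": {"rotation": [[0,0,0],[0,0,0],[0,0,0]], "translation": [[0,0.08,0.6],[0,0,0.6],[0,0,0]], "hand": [0,0,0]}}

```text
t: 27.82
ee_pos: [671.2, 255.1, 96.5]
tcp_rot: [-0.003, 0.136, 0.991, -0.002]
contact_force: [-0.9, 0.5, -0.7]
opening: 46.8
gripper_force: 15.0
```

```bash
python3 - <<'E'
from h import *
go(672.7,263.7,43)
p=wrist('w8.png')
c,yaw=np.array([560,295.]),1.30
t=np.array([-np.sin(yaw),np.cos(yaw)]);x=np.array([np.cos(yaw),np.sin(yaw)])
P=monitor.get_obs()['ee_pos'][:2];print('tcp',((P-c)@x).round(1),((P-c)@t).round(1))
print(proj(p,np.r_[c-t*80,24]),'lid',proj(p,monitor.get_obs()['ee_pos']+[0,0,32]))
E
```

```text
t 27.82 rot [-0.04 -0.04 -0.01] trans after rot [0.02 0.17 1.07] before [0.01 0.18 1.07]
tcp -7.9 -119.2
[272.02794017 154.02854464] lid [262.05797978 274.40297201]
```

View pics/w8.png

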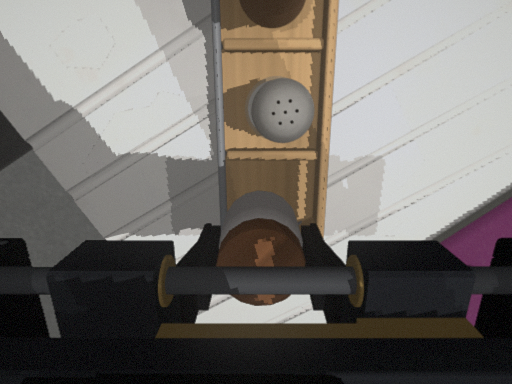

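The jar is about 8 mm too far forward (column 262, with the bay centre at 271). I'll correct, then lower it.

>>> {"name": "step_arm", "arguments": {"rotation": [[0,0,0],[0,0,0],[0,0,0],[0,0,0]], "translation": [[0.02,0.17,0],[0,0,0.5],[0,0,0.35],[0,0,0.15]], "hand": [0,0,0,0]}}

```text
t: 28.38
ee_pos: [674.4, 265.4, 49.3]
tcp_rot: [-0.0, 0.135, 0.991, -0.0]
contact_force: [-0.9, 0.4, -1.1]
opening: 46.8
gripper_force: 15.0
```

>>> {"name": "step_arm", "arguments": {"rotation": [[0,0,0]], "translation": [[0,0,0]], "hand": [0]}}

```text
t: 28.5
ee_pos: [674.7, 265.2, 49.9]
tcp_rot: [-0.0, 0.135, 0.991, -0.0]
contact_force: [-0.3, -0.3, -1.6]
opening: 47.0
gripper_force: 15.0
```

```bash
python3 - <<'E'
from h import *
go(672.7,263.7,43);s=monitor.get_obs();print(s['contact_force'])
c,yaw=np.array([560,295.]),1.30
t=np.array([-np.sin(yaw),np.cos(yaw)]);x=np.array([np.cos(yaw),np.sin(yaw)])
P=s['ee_pos'][:2];print('tcp',((P-c)@x).round(1),((P-c)@t).round(1))
p=wrist('w9.png')
E
```

```text
t 28.5 rot [-0. -0. -0.] trans after rot [ 0.03 -0.04  0.14] before [ 0.03 -0.04  0.14]
[-0.26834092 -0.31495694 -1.58541337]
tcp 2.0 -118.5
```

>>> {"name": "step_arm", "arguments": {"rotation": [[0,0,0],[0,0,0],[0,0,0],[0,0,0],[0,0,0],[0,0,0],[0,0,0],[0,0,0],[0,0,0],[0,0,0],[0,0,0]], "translation": [[0.03,-0.02,0.1],[0,0,0.04],[0,0,0],[0,0,0],[0,0,0],[0,0,0],[0,0,-0.5],[0,0,-0.8],[0,0,-0.9],[0,-0.6,-0.9],[0,-0.9,0]], "hand": [0,0,0,1,1,1,1,1,1,1,1]}}

```text
t: 29.92
ee_pos: [655.4, 193.7, 203.1]
tcp_rot: [0.004, 0.134, 0.991, 0.002]
contact_force: [-0.5, -0.3, 0.6]
opening: 86.6
gripper_force: 0.0
```

>>> {"name": "step_arm", "arguments": {"rotation": [[0,0,0],[0,0,0],[0,0,0],[0,0,0],[0,0,0],[0,0,0],[0,0,0]], "translation": [[0,-0.9,0],[0,-0.9,0],[0,-0.9,0],[0,-0.9,0],[0,-0.9,0],[0,-0.9,0],[0,0,0]], "hand": [1,1,1,1,1,1,1]}}

```text
t: 30.8
ee_pos: [579.5, -73.2, 199.0]
tcp_rot: [0.001, 0.139, 0.99, -0.0]
contact_force: [-0.1, 1.0, 0.5]
opening: 87.1
gripper_force: 0.0
```

```bash
python3 - <<'E'
from fit import *
q=np.array([560,295,1.30]);x=np.array([np.cos(1.3),np.sin(1.3)]);t=np.array([-x[1],x[0]])
p=vision.read_camera('top');ps=vision.read_camera('scene')
G=dict(spice_jar=-118,shaker=-40,wood_mill=36,sauce_bottle=115)
for c,pp in (('top',p),('scene',ps)):
  for n,y in G.items():
    parts=[X+[0,0,12] for X in M[n]];g=np.r_[q[:2]+t*y,1.3]
    e=proj(pp,np.r_[g[:2],50])
    for o in outline_of(n,pp)[:3]:
        m=o['pixels'];a=np.argwhere(m).mean(0)[::-1]
        if np.hypot(*(a-e))>25: continue
        v,cst=fit([(pp,m.astype(np.float32))],parts,g[:2],False);d=v-q[:2];print(c,n,'rack x,y',(d@x).round(1),(d@t).round(1),round(cst,2));break
    else: print(c,n,'none')
im=p['image'][120:260,130:280];im=cv2.resize(im,None,fx=3,fy=3,interpolation=cv2.INTER_CUBIC)
e=proj(ps,[560,295,50]).astype(int);b=ps['image'][e[1]-60:e[1]+60,e[0]-70:e[0]+70];b=cv2.resize(b,(490,420),interpolation=cv2.INTER_CUBIC)
im=np.hstack([im,b])[:,:,::-1];cv2.imwrite('pics/end.png',cv2.resize(im,None,fx=.84,fy=.84))
E
```

```text
top spice_jar rack x,y 0.2 -120.9 0.07
top shaker rack x,y 2.1 -46.0 0.28
top wood_mill rack x,y -2.2 32.8 0.29
top sauce_bottle rack x,y -2.1 113.1 0.23
scene spice_jar rack x,y 3.5 -116.5 0.14
scene shaker rack x,y 0.5 -42.2 0.35
scene wood_mill rack x,y 9.4 32.7 0.21
scene sauce_bottle rack x,y 3.3 110.4 0.19
```

View pics/end.png

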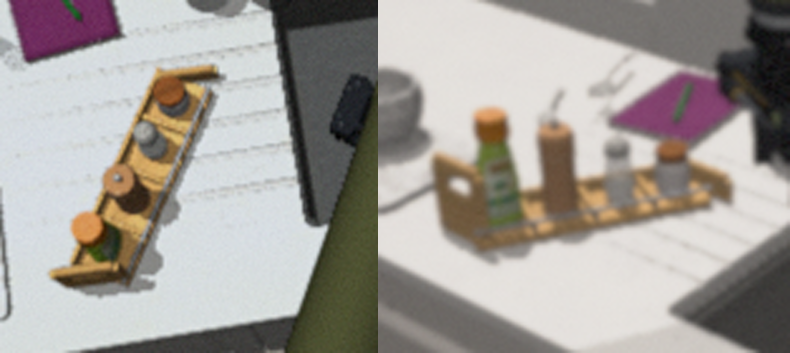

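All four stand upright in the right order (jar, shaker, mill, bottle), each within about 10 mm of its bay centre. The arm is clear, so I'm handing in.

```bash
python3 -c "
from rig import close_job
print(close_job())"
```

```text
the job is handed in; nothing more can be done
None
```

I handed the job in at about 31 s. The spice jar, pepper shaker, mill and sauce bottle stand upright in the rack in height order, each about 10 mm or less from its bay centre, and I never touched the tin; the rig gave no verdict.

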